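# Make up the condiment caddy

## Robot

A 6-joint arm with a two-finger parallel gripper is mounted at the origin on the work surface. World frame = base frame: x ahead of the robot, y to its left, z up, the work surface at z = 0. Lengths are in m, angles in degrees, forces in N, time in s.
With the tool pointing down it reaches from about 0.425 to 0.95 m from the base axis. Payload 3.5 kg.
Tool frame: the origin (TCP) lies on the mounting face of the last link; the fingertips stand 173 mm ahead of it and the grasp point (between the pads) lies 155 mm ahead of it (bot.tip_reach is the distance from the TCP to the fingertips, in m); z points along the fingers, y is the line along which they close (so a half turn about z gives the same grasp; the last joint's range is limited). The gripper opens to 85 mm and grips with 20 to 120 N. Pads are 22 mm wide; open, the fingers measure 114 mm over their backs; the gripper's body (76 mm by 85 mm) begins 54 mm behind the grasp point. The pads swing forward as they close: fully open they stand 13 mm farther back than shut.
Start: joints at [-82.792, 16.404, 90.338, -0, 73.258, -8.594], TCP at [0.184, -0.649, 0.405] pointing down, gripper open.
Joint ranges: [-158.93, 158.93], [-51.34, 127.21], [12.03, 142.37], [-87.48, 267.48], [13.55, 161.25], [-162.69, 162.69]. Speed limits (degrees/s): [159.86, 159.86, 180, 180, 180, 180].

## Interface

Orientations are given as [roll, pitch, yaw] about the fixed x, y, z axes, in that order (R = Rz(yaw) Ry(pitch) Rx(roll)).
In Python, from cell import bot, optics, workorder gives the robot as it stands. Calls block until the motion is done:
- bot.move_ptp(position, orientation): joint-space move of the TCP to a pose.
- bot.move_straight(position, frame=None, velocity=0.15, contact_N=None): straight line of the TCP; frame=None keeps the orientation; velocity is the mean speed in m/s. With contact_N (N) it stops when the force on the tool has changed by that much, and returns True; else False.
- bot.movej(angles): joint-space move.
- bot.move_gripper(opening, squeeze=None): finger opening in m; squeeze is the grip in N (None keeps the last); returns when the fingers have stopped.
- bot.wait(seconds).
- bot.inverse_kinematics(position, orientation): joint angles nearest the present ones, or None.
- bot.sense(): the state.
- optics.capture(name): name is "scene" or "top" or "wrist"; returns the picture (420x560x3 uint8, red, green, blue); there is no depth.
- optics.get_calibration(name): a dict with "mtx" (3x3 intrinsics, pixels), "rvec" (rotation vector, rad) and "tvec" (3), from world to camera coordinates, as OpenCV has them. Camera axes: x right, y down, z forward; pixel columns grow to the right and rows downward; lengths in m; the calibration is good to about 2 mm. A picture is of the moment at which its call begins: read the wrist's pose just before it. get_calibration takes no time and is no camera call; for the wrist camera it gives the pose at the moment of the call.
A pose or a line that the arm cannot do raises bot.IKError and nothing moves.
- workorder.job_done(): hands the job in; it is judged then, once.
The state is a dict: "time_s": time; "joint_positions": joint angles; "qvel": joint speeds; "joint_torque": joint torques, N m; "eef_pos": TCP position; "tool_rot": TCP orientation; "wrist_force": force on the tool from outside, world axes, zero at the start; "torque": the same for the moment, N m; "width": finger opening in m; "grasp_force": force on a finger pad.
Only numpy, scipy, OpenCV 4.12 (cv2) and the standard library are available. Lean on these libraries where they do the work, as an engineer would, in place of code of your own. Each camera call takes 0.05 s, during which the arm holds its last target. There are 200 camera calls.

## Task

Make up the wooden condiment caddy for the dining table: take the salt shaker, the pepper mill, the mustard jar and the paprika tin from the green mat, keeping them upright, and set each one down (do not drop it) in the pocket made to its shape: salt in the square one, pepper mill in the small round one, mustard in the large round one, paprika tin in the oblong one. All four must stand upright on their pockets' floors. Leave the look-alikes, the black-capped cinnamon shaker and the red-lidded jam jar, standing where they are.

Things in the scene. Friction and masses are not known exactly. Their poses are not given: they have to be found in the camera images.
- salt_mid (a point): Salt shaker: square clear glass body 42 by 42 mm, 72 mm high, white filling, under a round shiny steel cap (39 mm diameter) with holes; 92 mm tall in all, about 160 g. x and y are square to its flat sides. Stands upright on a green mat 3 mm thick. The point is its centre, half-way up; z is its upward axis.
- pepper_mill_mid (a point): Pepper mill: turned dark wood, 115 mm tall with a small steel knob on top; foot 40 mm diameter, waist 29 mm, head 39 mm diameter from 70.5 to 92 mm above its foot, then narrowing; about 180 g. Stands upright on a green mat 3 mm thick. The point is its centre, half-way up; z is its upward axis.
- mustard_mid (a point): Mustard jar: round glass, yellow contents and yellow lid, 58 mm diameter up to 66 mm above its foot, lid 55 mm diameter, 90 mm tall in all; about 280 g. Stands upright on a green mat 3 mm thick. The point is its centre, half-way up; z is its upward axis.
- paprika_mid (a point): Paprika tin: oblong red spice tin with a cream stopper on top, 36 mm (x) by 58 mm (y), walls upright to 88 mm, 95 mm tall in all; about 120 g. Stands upright on a green mat 3 mm thick. The point is its centre, half-way up; z is its upward axis.
- pocket_square: Square (58 by 58 mm, sides along x and y) pocket, 19 mm deep, dark floor, in a fixed white block 86 (x) by 84 (y) by 24 mm high: one of four in a row (85 mm pitch, any order) in the wooden caddy. Origin: centre of the block's underside, 5 mm below the pocket's floor; z up, y along the row. Caddy sides are below the block tops; its ends rise 65 mm above this origin, 44 mm beyond an end pocket's centre.
- pocket_small_round: Small round (56 mm diameter) pocket, 19 mm deep, dark floor, in a fixed white block 86 (x) by 84 (y) by 24 mm high: one of four in a row (85 mm pitch, any order) in the wooden caddy. Origin: centre of the block's underside, 5 mm below the pocket's floor; z up, y along the row. Caddy sides are below the block tops; its ends rise 65 mm above this origin, 44 mm beyond an end pocket's centre.
- pocket_large_round: Large round (74 mm diameter) pocket, 19 mm deep, dark floor, in a fixed white block 86 (x) by 84 (y) by 24 mm high: one of four in a row (85 mm pitch, any order) in the wooden caddy. Origin: centre of the block's underside, 5 mm below the pocket's floor; z up, y along the row. Caddy sides are below the block tops; its ends rise 65 mm above this origin, 44 mm beyond an end pocket's centre.
- pocket_oblong: Oblong (52 mm along x, 74 mm along y) pocket, 19 mm deep, dark floor, in a fixed white block 86 (x) by 84 (y) by 24 mm high: one of four in a row (85 mm pitch, any order) in the wooden caddy. Origin: centre of the block's underside, 5 mm below the pocket's floor; z up, y along the row. Caddy sides are below the block tops; its ends rise 65 mm above this origin, 44 mm beyond an end pocket's centre.
- cinnamon_mid (a point): Cinnamon shaker, not wanted: same glass and size as the salt shaker (42 by 42 mm, 92 mm tall) but brown filling and a black cap. Stands upright on a green mat 3 mm thick. The point is its centre, half-way up; z is its upward axis.
- jam_mid (a point): Jam jar, not wanted: same size as the mustard jar (58 mm diameter, 90 mm tall) but dark red contents and a red lid. Stands upright on a green mat 3 mm thick. The point is its centre, half-way up; z is its upward axis.

How it is judged:
By the outcome, as a careful person would: the job done as asked, in the order asked, and still so for the second after the job is handed in, with the robot touching nothing.
It also fails if it takes over 96 s, if anything falls off the work surface, if the arm or the gripper's body presses on something with over 40 N, if the wrist force passes 120 N, or if a joint passes its speed limit or range.

## Working session

There is one attempt and no reset: what is moved stays moved. The work goes in short steps, each a Python script; the robot and the scene stay as the last script left them, time stands still between calls to the robot, and variables do not carry over. Pictures are saved under pics/ and viewed, at most 14 in all, crops included, and the job is handed in when it is done.

```bash
mkdir -p pics; ls
python3 - <<'E'
from cell import bot, optics, workorder
import cv2
for n in ("top","scene"):
    im=optics.capture(n); cv2.imwrite(f"pics/{n}0.png",cv2.resize(im[:,:,::-1],(800,600),interpolation=cv2.INTER_CUBIC))
    c=optics.get_calibration(n); print(n,c)
print(bot.sense())
E
```

```text
pics
top {'mtx': array([[487.96216782,   0.        , 279.1270985 ],
       [  0.        , 487.96216782, 207.75164632],
       [  0.        ,   0.        ,   1.        ]]), 'rvec': array([ 2.15810395, -2.06413575,  0.20469777]), 'tvec': array([-0.02445271,  0.5345264 ,  0.9697869 ])}
scene {'mtx': array([[445.38260286,   0.        , 280.21742893],
       [  0.        , 445.38260286, 208.97617973],
       [  0.        ,   0.        ,   1.        ]]), 'rvec': array([ 1.47456829,  2.00648309, -0.88162321]), 'tvec': array([ 0.14082253, -0.28465537,  1.45213305])}
{'time_s': 0.1, 'joint_positions': array([-8.27913408e+01,  1.64490189e+01,  9.04151813e+01,  1.09473792e-03,
        7.32592712e+01, -8.59392050e+00]), 'qvel': array([-0.08403148, -0.0326981 , -0.16244938, -0.09799173,  0.01242535,
       -0.00205552]), 'joint_torque': array([ 1.17419582e-03, -4.07292187e+01, -2.93698454e+01, -1.07979936e-04,
        3.43096486e-03,  2.66681418e-06]), 'eef_pos': array([ 0.1838238 , -0.64924576,  0.4034703 ]), 'tool_rot': array([-1.79878071e+02, -1.94862677e-02,  1.58022425e+01]), 'wrist_force': array([ 0.48379685,  0.50495665, -0.46855735]), 'torque': array([ 0.04695178, -0.02251114,  0.01391108]), 'grasp_force': 0.0, 'width': 0.08544462364495799}
```

View pics/top0.png

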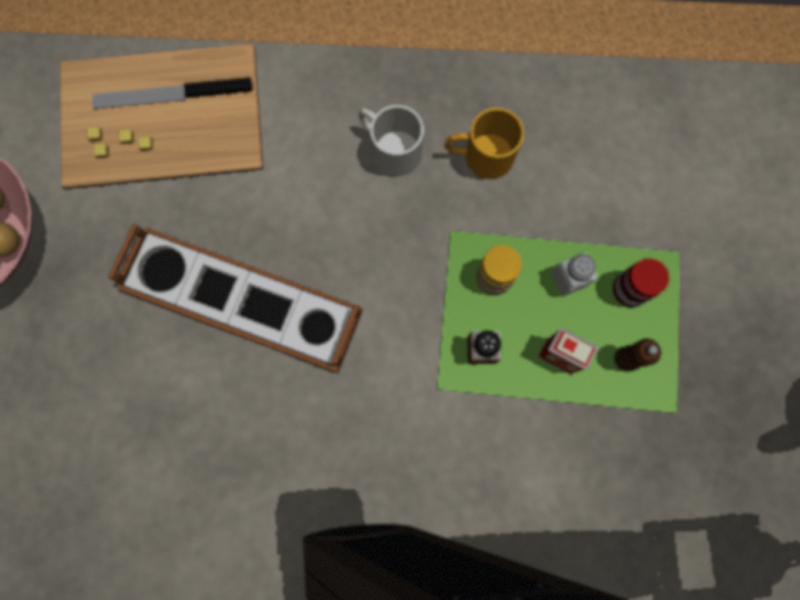

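View pics/scene0.png

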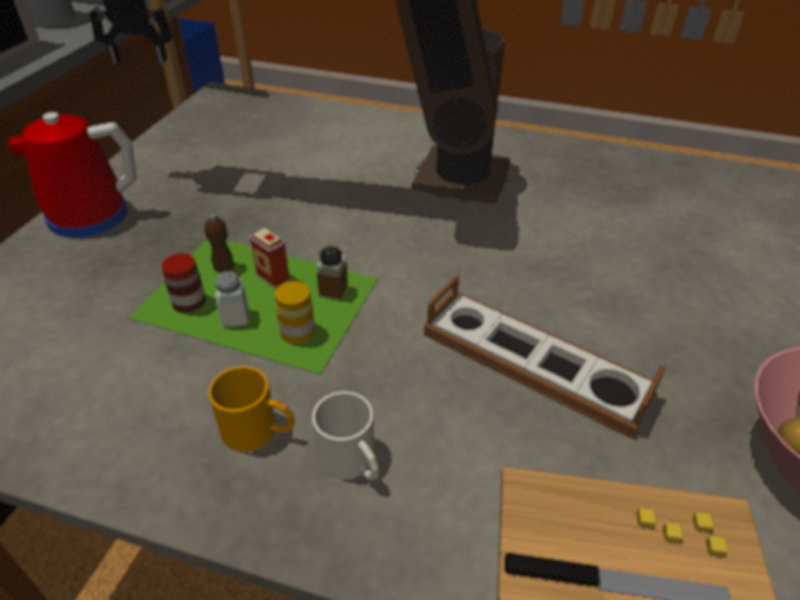

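The top view shows, in 800x600 pixels, the mustard lid at (502,265), salt cap (581,267), paprika (570,350) and mill knob (649,349). The pockets are large round (162,269), square (213,287), oblong (266,307) and small round (317,327). The look-alikes are cinnamon (487,344) and jam (649,278).

```bash
cat > h.py <<'E'
from cell import bot, optics, workorder
import cv2, numpy as np
def ray(cal,uv,z):
    R,_=cv2.Rodrigues(np.array(cal["rvec"])); t=np.array(cal["tvec"])
    p=cv2.undistortPoints(np.array([[uv]],float),cal["mtx"],None)[0,0]
    d=R.T@np.array([*p,1]); c=-R.T@t
    return c+d*(z-c[2])/d[2]
def proj(cal,P):
    return cv2.projectPoints(np.array(P,float).reshape(-1,3),cal["rvec"],cal["tvec"],cal["mtx"],None)[0][:,0]
def unscale(u,s=800/560): return ((u[0]+.5)/s-.5,(u[1]+.5)/s-.5)
E
python3 - <<'E'
from h import *
c=optics.get_calibration("top")
for n,u,z in [("mustard",(502,265),.093),("salt",(581,267),.095),("jam",(649,278),.093),("cin",(487,344),.095),("pap",(570,350),.098),("pep",(650,347),.115),
 ("LR",(162,269),.03),("SQ",(213,287),.03),("OB",(266,307),.03),("SR",(317,327),.03),
 ("matTL",(450,232),.003),("matTR",(680,251),.003),("matBL",(438,389),.003),("matBR",(677,411),.003)]:
    print(n,ray(c,unscale(u),z).round(4))
w=optics.get_calibration("wrist"); s=bot.sense()
R,_=cv2.Rodrigues(w["rvec"]); print(w["mtx"],(-R.T@w["tvec"]).round(4),R.T.round(3),s["eef_pos"])
E
```

```text
mustard [ 0.5801 -0.1457  0.093 ]
salt [ 0.5816 -0.2574  0.095 ]
jam [ 0.5702 -0.354   0.093 ]
cin [ 0.4656 -0.1263  0.095 ]
pap [ 0.4619 -0.2406  0.098 ]
pep [ 0.4685 -0.345   0.115 ]
LR [0.5675 0.3611 0.03  ]
SQ [0.543  0.2809 0.03  ]
OB [0.5159 0.1983 0.03  ]
SR [0.489  0.1197 0.03  ]
matTL [ 0.6533 -0.0755  0.003 ]
matTR [ 0.6381 -0.4353  0.003 ]
matBL [ 0.4071 -0.0649  0.003 ]
matBR [ 0.3904 -0.422   0.003 ]
[[340.84658759   0.         276.76575101]
 [  0.         340.84658759 210.31640729]
 [  0.           0.           1.        ]] [ 0.2597 -0.6279  0.3722] [[ 0.271 -0.917 -0.293]
 [-0.963 -0.259 -0.08 ]
 [-0.003  0.303 -0.953]] [ 0.1838238  -0.64924576  0.4034703 ]
```

Run:
```python
from h import *
print(bot.tip_reach)
def look(n,p,o):
    bot.move_ptp(p,o); bot.wait(.3)
    c=optics.get_calibration("wrist"); im=optics.capture("wrist")
    cv2.imwrite(f"pics/{n}.png",cv2.resize(im[:,:,::-1],(800,600),interpolation=cv2.INTER_CUBIC))
    np.savez(n+".npz",**c); s=bot.sense(); print(s["time_s"],s["joint_positions"].round(1))
look("wcad",[.53,.24,.44],[180,0,0])
look("wmat",[.53,-.24,.42],[180,0,0])
```

```text
0.1734
3.7833 [ 14.4   3.2 101.6  -0.   75.1 104.4]
5.8833 [-34.3   4.  102.9   0.   73.1  55.7]
```

View pics/wmat.png

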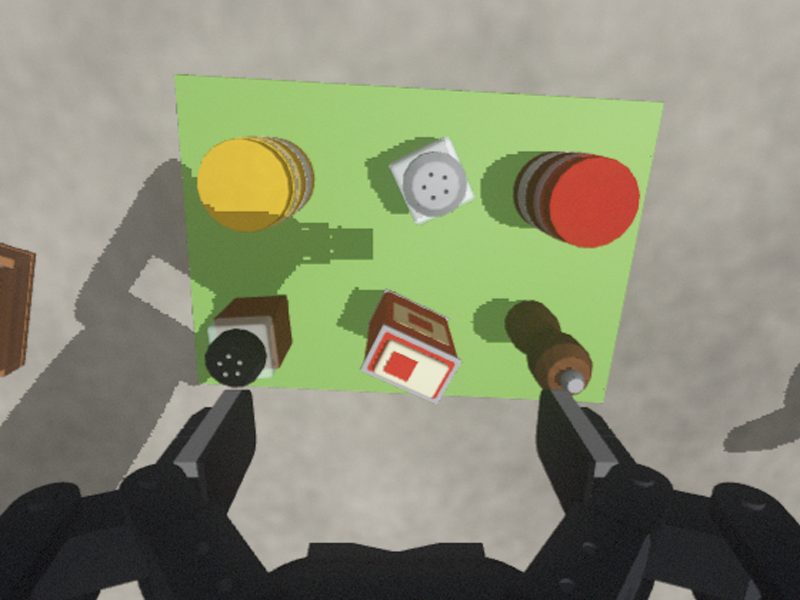

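View pics/wcad.png

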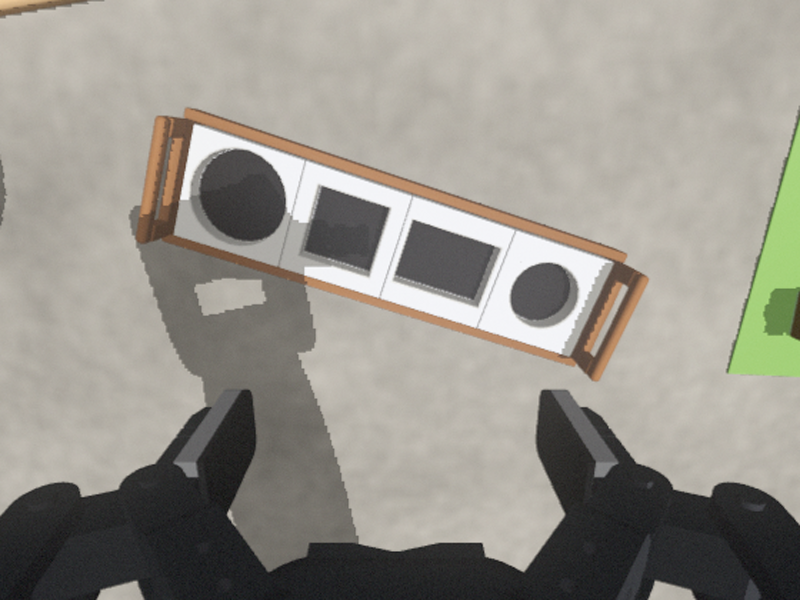

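The mat view has the mustard lid at (245,185), salt cap (436,184), paprika rim centre (411,364) and mill knob (573,383). The caddy view has the large round pocket at (239,196), small round (543,294), and square and oblong between them.

Run:
```python
from h import *
m=dict(np.load("wmat.npz")); c=dict(np.load("wcad.npz"))
P=lambda cal,u,z: ray(cal,unscale(u),z)[:2]
for n,u,z in [("mustard",(245,185),.093),("salt",(436,184),.094),("pep",(573,382),.117),("pap",(411,364),.091),("jam",(594,200),.093),("cin",(236,357),.095)]: print(n,P(m,u,z).round(4))
s=[P(m,u,.075) for u in [(448,139),(473,199),(417,222),(390,165)]]
p=[P(m,u,.091) for u in [(383,325),(461,358),(439,403),(361,371)]]
for n,q in (("salt",s),("pap",p)):
    q=np.array(q); print(n,q.mean(0).round(4))
    for i in range(4):
        d=q[(i+1)%4]-q[i]; print("  side",np.hypot(*d).round(4),np.degrees(np.arctan2(d[1],d[0])).round(1))
for z in (.024,.03,.036,.042):
    L=P(c,(239,196),z);S=P(c,(543.5,294),z); d=L-S
    print(z,np.hypot(*d).round(4),np.degrees(np.arctan2(d[1],d[0])).round(2),L.round(4),S.round(4),
      np.mean([P(c,u,z) for u in [(319,184),(390,207),(371,276),(300,256)]],0).round(4),np.mean([P(c,u,z) for u in [(413,220),(500,247),(480,306),(393,282)]],0).round(4))
for y in (72,-108):
  for p in ([.568,.36,.25],[.489,.12,.25],[.58,-.146,.25],[.468,-.345,.28]):
    q=bot.inverse_kinematics(p,[180,0,y]); print(y,p,None if q is None else np.round(q))
```

```text
mustard [ 0.5868 -0.1498]
salt [ 0.5874 -0.2629]
pep [ 0.4696 -0.3488]
pap [ 0.4697 -0.2494]
jam [ 0.578  -0.3577]
cin [ 0.4766 -0.1341]
salt [ 0.5873 -0.2619]
  side 0.0399 -154.8
  side 0.0382 112.4
  side 0.0393 26.0
  side 0.0387 -66.7
pap [ 0.4691 -0.2495]
  side 0.0569 -114.4
  side 0.0364 157.8
  side 0.0584 65.5
  side 0.0363 -24.5
0.024 0.2562 71.84 [0.5717 0.3616] [0.4919 0.1182] [0.5439 0.2803] [0.517  0.1989]
0.03 0.2522 71.84 [0.5723 0.3597] [0.4937 0.1201] [0.5449 0.2796] [0.5184 0.1995]
0.036 0.2482 71.84 [0.5729 0.3579] [0.4955 0.122 ] [0.5459 0.279 ] [0.5199 0.2001]
0.042 0.2443 71.84 [0.5735 0.356 ] [0.4973 0.1239] [0.5469 0.2784] [0.5213 0.2008]
72 [0.568, 0.36, 0.25] [24. 25. 96. -0. 59. 42.]
72 [0.489, 0.12, 0.25] [  2.   6. 121.  -0.  54.  20.]
72 [0.58, -0.146, 0.25] [-24.  17. 107.  -0.  56.  -6.]
72 [0.468, -0.345, 0.28] [-46.  12. 109.   0.  58. -28.]
-108 [0.568, 0.36, 0.25] [  24.   25.   96.    0.   59. -138.]
-108 [0.489, 0.12, 0.25] [   2.    6.  121.   -0.   54. -160.]
-108 [0.58, -0.146, 0.25] None
-108 [0.468, -0.345, 0.28] [-46.  12. 109.  -0.  58. 152.]
```

Run:
```python
from h import *
for n,p,y in (("pap",[.469,-.2495,.38],66),("salt",[.587,-.262,.375],114.2)):
    bot.move_ptp(p,[180,0,y]); bot.wait(.4)
    c=optics.get_calibration("wrist"); im=optics.capture("wrist"); s=bot.sense()
    np.savez("h_"+n+".npz",**c); print(s["time_s"],s["eef_pos"].round(4),s["tool_rot"].round(2))
    cv2.imwrite(f"pics/h_{n}.png",cv2.resize(im[60:360,80:480,::-1],(800,600),interpolation=cv2.INTER_CUBIC))
    print(proj(c,[p[0],p[1],.095]))
```

```text
7.4667 [ 0.4691 -0.2495  0.38  ] [180.   0.  66.]
[[275.67429957 207.3362781 ]]
8.6583 [ 0.5867 -0.2621  0.3753] [1.7999e+02 2.0000e-02 1.1417e+02]
[[275.89295708 208.00593969]]
```

View pics/h_pap.png

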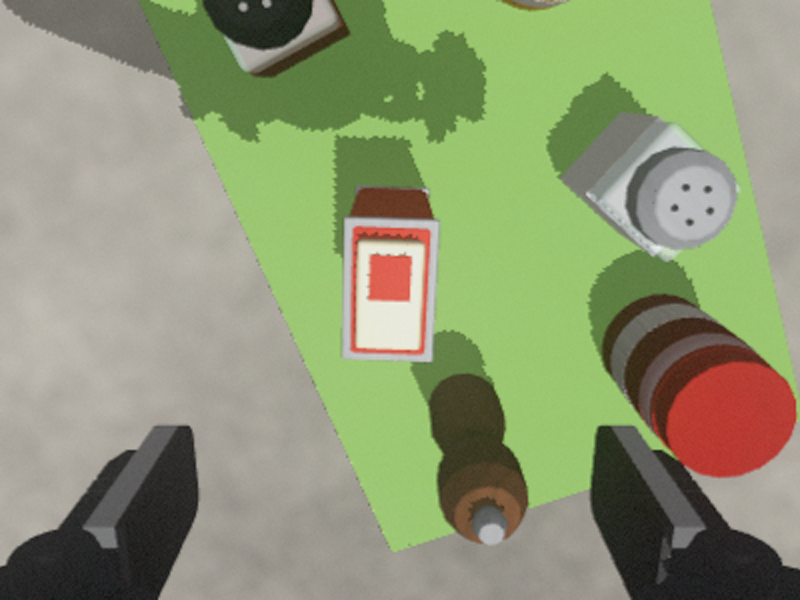

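View pics/h_salt.png

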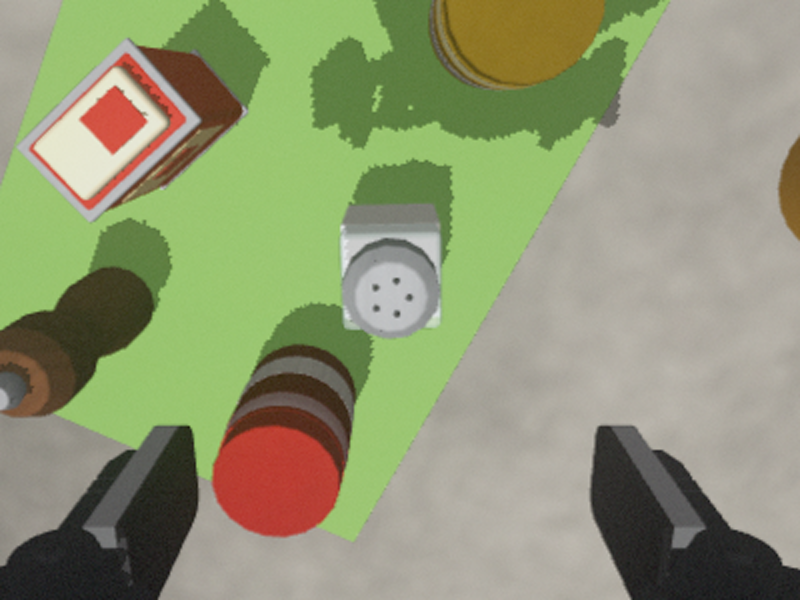

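Both objects sit midway between the fingers (crop column 391 against 393) and are aligned, so the estimates hold. Next is salt.

```bash
cat >> h.py <<'E'
POCK=dict(SR=(.4923,.1187),OB=(.5188,.1994),SQ=(.5452,.2802),LR=(.5717,.3609)); CY=71.84
def pickplace(xy,yaw,g,pocket,w,lift=.16,squeeze=40):
    z=.003+g+.155; up=z+lift
    bot.move_gripper(.085)
    bot.move_ptp([*xy,up],[180,0,yaw])
    bot.move_straight([*xy,z],velocity=.15)
    bot.move_gripper(w-.012,squeeze); s=bot.sense()
    print("grip",s["width"].round(4),s["grasp_force"].round(1))
    bot.move_straight([*xy,up],velocity=.15)
    p=POCK[pocket]
    bot.move_ptp([*p,up],[180,0,CY])
    s=bot.sense(); print("held",s["width"].round(4),s["wrist_force"].round(1),s["eef_pos"].round(4),s["time_s"])
    bot.move_straight([*p,z+.035],velocity=.15); bot.wait(.15)
    hit=bot.move_straight([*p,z-.003],velocity=.03,contact_N=5)
    s=bot.sense(); fl=s["eef_pos"][2]-z+.003; print("hit",hit,"floor z",fl.round(4),s["wrist_force"].round(1))
    if fl>.014: print("TOO HIGH, still held"); return False
    bot.move_gripper(.085); bot.move_straight([*p,up],velocity=.15)
    print(bot.sense()["time_s"]); return True
E
python3 - <<'E'
from h import *
pickplace((.587,-.262),114.2,.047,"SQ",.042)
bot.wait(.2); im=optics.capture("wrist")
cv2.imwrite("pics/p1.png",im[:,:,::-1])
E
```

```text
Traceback (most recent call last):
  File "h.py", line 18, in pickplace
    print("grip",s["width"].round(4),s["grasp_force"].round(1))
                 ^^^^^^^^^^^^^^^^
AttributeError: 'float' object has no attribute 'round'
```

```bash
sed -i 's/s\["width"\].round(4)/round(s["width"],4)/; s/s\["grasp_force"\].round(1)/round(s["grasp_force"],1)/; s/fl.round(4)/round(float(fl),4)/; s/squeeze=40):/squeeze=40,held=False):/' h.py
sed -i 's/^    bot.move_gripper(.085)$/    if not held: bot.move_gripper(.085)/; s/^    bot.move_ptp(\[\*xy,up\]/    if not held: bot.move_ptp([*xy,up]/; s/^    bot.move_straight(\[\*xy,z\]/    if not held: bot.move_straight([*xy,z]/' h.py; sed -n 14,24p h.py
python3 - <<'E'
from h import *
pickplace((.587,-.262),114.2,.047,"SQ",.042,held=True)
bot.wait(.2); im=optics.capture("wrist")
cv2.imwrite("pics/p1.png",im[:,:,::-1])
E
```

```text
if not held: bot.move_gripper(.085)
    if not held: bot.move_ptp([*xy,up],[180,0,yaw])
    if not held: bot.move_straight([*xy,z],velocity=.15)
    bot.move_gripper(w-.012,squeeze); s=bot.sense()
    print("grip",round(s["width"],4),round(s["grasp_force"],1))
    bot.move_straight([*xy,up],velocity=.15)
    p=POCK[pocket]
    bot.move_ptp([*p,up],[180,0,CY])
    s=bot.sense(); print("held",round(s["width"],4),s["wrist_force"].round(1),s["eef_pos"].round(4),s["time_s"])
    bot.move_straight([*p,z+.035],velocity=.15); bot.wait(.15)
    hit=bot.move_straight([*p,z-.003],velocity=.03,contact_N=5)
grip 0.0416 41.9
held 0.0414 [ 0.2  0.  -2.3] [0.5456 0.2796 0.3649] 14.2083
hit True floor z 0.0107 [1.1 1.  2.4]
17.8917
```

View pics/p1.png

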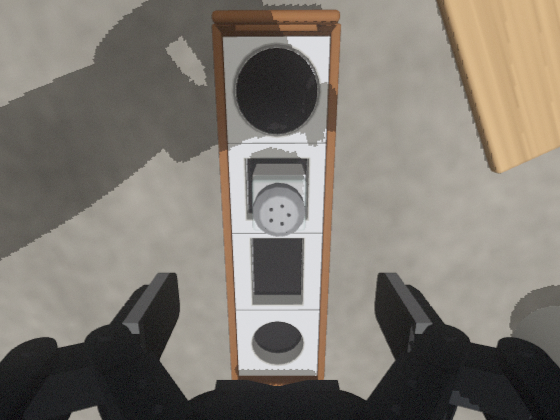

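Salt stands centred in the square pocket (pixel 278,210), on its floor at z of about 10.7 mm. Next the mill, then the mustard.

Run:
```python
from h import *
ok=pickplace((.4696,-.3488),72,.078,"SR",.039)
if ok: ok=pickplace((.5868,-.1498),72,.048,"LR",.058)
bot.wait(.2); im=optics.capture("wrist")
cv2.imwrite("pics/p2.png",im[:,:,::-1])
```

```text
grip 0.0376 40.0
held 0.0379 [-0.9  1.  -1. ] [0.4926 0.118  0.396 ] 25.2583
hit True floor z 0.0106 [-0.7  0.9  3.6]
28.975
grip 0.0565 37.6
held 0.0566 [-0.2 -0.8 -3.7] [0.5723 0.3598 0.366 ] 34.9667
hit True floor z 0.0114 [-1.1  0.7  3.9]
38.5333
```

View pics/p2.png

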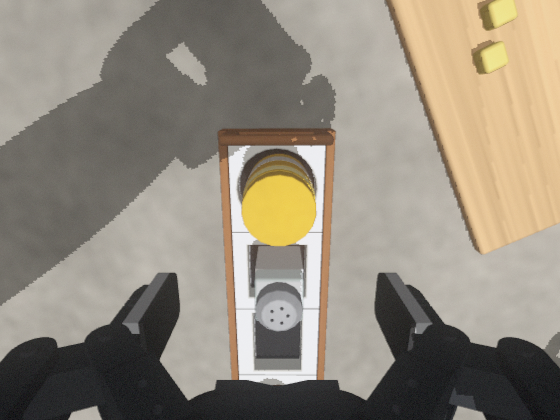

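The mustard stands centred in the large round pocket (278,205) and salt is still upright. All three were set down at about the same floor height. Paprika is last.

Run:
```python
from h import *
ok=pickplace((.469,-.2495),66.1,.052,"OB",.036)
bot.move_ptp([.5,.10,.48],[180,0,CY]); bot.wait(.3); a=optics.capture("wrist")
bot.move_ptp([.35,-.45,.42],[180,0,15]); bot.wait(.3); b=optics.capture("scene")
cv2.imwrite("pics/p3.png",cv2.hconcat([a[:,:,::-1][:, 130:430],b[120:330,60:560,::-1].repeat(2,0)[:, :]]) if 0 else a[:,:,::-1])
cv2.imwrite("pics/s3.png",cv2.resize(b[:,:,::-1],(800,600),interpolation=cv2.INTER_CUBIC)); print(bot.sense()["time_s"])
```

```text
grip 0.0355 36.1
held 0.0359 [ 0.3  0.2 -1.2] [0.5191 0.1986 0.3699] 45.8083
hit True floor z 0.0105 [-0.8 -0.1  3.7]
49.5417
52.95
```

View pics/p3.png

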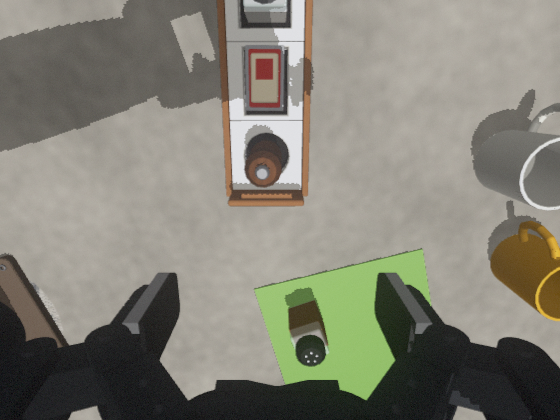

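View pics/s3.png

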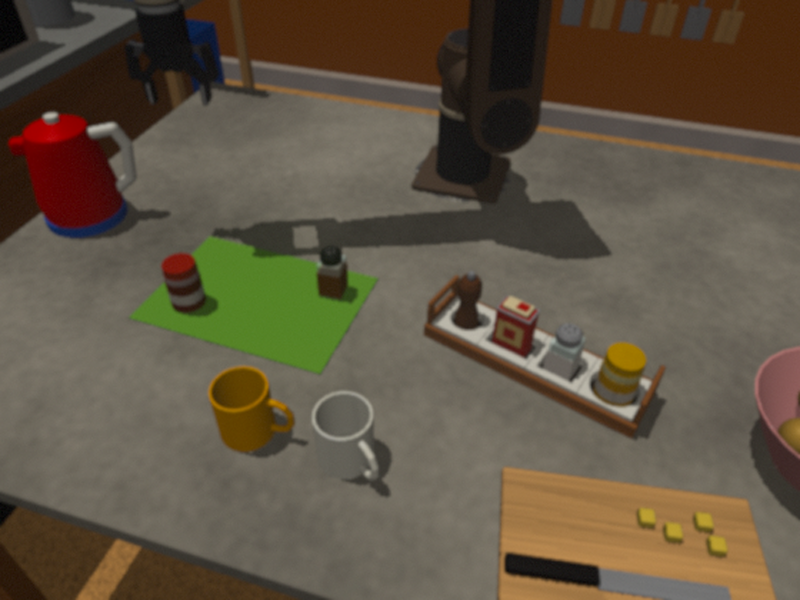

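All four stand upright in their pockets: mill (468,300), paprika (517,327), salt (565,350) and mustard (622,373). Jam (183,283) and cinnamon (332,272) have not moved, and the arm is clear.

```bash
python3 -c "
from cell import workorder
print(workorder.job_done())"
```

```text
the job is handed in; nothing more can be done
None
```

The job is handed in at about 53 s: salt, pepper mill, mustard and paprika stand upright in their matching caddy pockets, and the cinnamon shaker and jam jar were left where they stood.

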